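Load a pin into the drilling jig against its end stop

TASK

Load the drilling jig: take the longer of the two bare metal pins from the wooden cradle, lay it down gently in the open part of the jig's V-groove and push it along the groove, under the guide bridge, until its end touches the nose of the end stop. Press it home against the stop's springy nose for a good second with a little under one kilo, never more than a kilo and a half, then let go and leave the pin lying there, still touching the nose. Leave the shorter pin in its place in the cradle.

Things in the scene. Friction and masses are not known exactly. Their poses are not given: they have to be found in the camera images.
- long_pin_mid (a point): The longer pin: plain round aluminium bar, 24 mm diameter, 140 mm long, 0.12 to 0.19 kg, both ends flat and alike. This point is its centre (half-way along, on the axis); x runs along the pin. It starts in either of the cradle's two notches, its axis 46 mm above the table.
- short_pin_mid (a point): The shorter pin, to be left alone: same bar, 24 mm diameter, 100 mm long. This point is its centre; x runs along the pin.
- cradle: Fixed wooden cradle, 96 (x) by 190 mm (y), base 12 mm thick. Two upright bars along y, 16 mm thick, at x = -35 and +35 mm, tops 40 mm above the table, have V-notches at y = -42 and +42 mm: the two pins lie in them parallel to x, centred at x = 0. Between the bars a 54 mm opening lets fingers grip a pin across its middle. Origin: centre of the underside.
- vjig: Drilling jig, fixed: dark steel block, 64 mm wide (y), from x = -160 to +140 mm, top 40 mm above the table, with a 90-degree V-groove along x at y = 0, 22 mm wide, 11 mm deep. A pin lying in it has its axis 46 mm above the table. Lay it in the open part, x = -160 to +12 mm; push it to +x (sliding friction 1 to 4 N). Room is free behind the -x end. Origin: on the underside, under the groove.
- bridge (a point): Centre of the top of the grey guide bridge (brass bush on it, 5 mm high) that crosses the jig's groove from x = +12 to +40 mm in the jig's frame. This point is 79 mm above the table; the bridge is 28 mm long along the groove, its underside 65 mm above the table, 42 mm clear between its posts: the pin passes under it, fingers do not.
- stop: The jig's fixed end stop beyond the bridge: aluminium block, 56 mm wide, black thumbscrew on top (91 mm above the table). A brass screw with a round steel nose, 16 mm diameter, sticks out of it towards the pin. Origin: on its front face, on the pin's axis; axes as the jig's. The nose's face is 15 to 49 mm in front (at x = -49 to -15 mm), set anew each time; it springs in by 2 mm (0.6 to 1.2 N), then is hard.
Things that resemble listed ones, but are neither listed nor needed, are in the scene too. What is shaped like the part that bears long_pin_mid but purple or turquoise is not meant.

How it is judged:
On the way, in this order (a step that is already met when the one before it is completed fails the run):
1. the longer pin lies in the V-groove, along it, its end still short of the stop's nose by 6 mm or more (55 mm or more before the stop block) (y of long_pin_mid in the frame of vjig between -0.003 and 0.003 m and z of long_pin_mid in the frame of vjig between 0.043 and 0.049 m and angle between the x axis of long_pin_mid and the x axis of vjig, either way round below 0.06 rad and x of long_pin_mid in the frame of stop below -0.125 m), for 0.1 s.
2. the pin, lying in the groove, presses on the stop with more than 4 N for 0.5 s (y of long_pin_mid in the frame of vjig between -0.003 and 0.003 m and z of long_pin_mid in the frame of vjig between 0.043 and 0.049 m and angle between the x axis of long_pin_mid and the x axis of vjig, either way round below 0.06 rad and contact force between long_pin and stop above 4 N), for 0.5 s.
At the end, for the whole second after the job is handed in: The longer pin lies at rest in the V-groove (its axis within 3 mm of the groove's line and 0.06 rad of its direction), its end still touching the stop's nose (more than 0.1 N from its spring), let go; the shorter pin is within 15 mm of where it was (y of long_pin_mid in the frame of vjig between -0.003 and 0.003 m and z of long_pin_mid in the frame of vjig between 0.043 and 0.049 m and angle between the x axis of long_pin_mid and the x axis of vjig, either way round below 0.06 rad and contact force between long_pin and stop above 0.1 N and linear speed of long_pin below 0.01 m/s and contact force between long_pin and the fingers below 0.1 N and distance of short_pin_mid from where it was at the start of the episode below 0.015 m).
It fails at once if the longer pin is pressed on the stop with more than 16 N (contact force between long_pin and stop above 16 N).
It fails at once if the longer pin is dropped or rammed into the jig (more than 50 N between them) (contact force between long_pin and vjig above 50 N).
It fails at once if the shorter pin is moved more than 15 mm (distance of short_pin_mid from where it was at the start of the episode above 0.015 m).
It also fails if it takes over 61 s, if anything falls off the work surface, if the arm or the gripper's body presses on something with over 40 N, if the wrist force passes 120 N, or if a joint passes its speed limit or range.

ROBOT

A 7-joint arm with a two-finger parallel gripper is mounted at the origin on the work surface. World frame = base frame: x ahead of the robot, y to its left, z up, the work surface at z = 0. Lengths are in m, angles in rad, forces in N, time in s.
With the tool pointing down it reaches from about 0.4 to 0.875 m from the base axis. Payload 6.5 kg.
Tool frame: the origin (TCP) lies on the centre line of the jaws, within the pads' length; the fingertips stand ahead of it and the grasp point (between the pads) lies 3 mm ahead of it (robot.nose_length is the z of the fingertips in the tool frame, in m); z points along the fingers, y is the direction in which the jaws open and shut (so a half turn about z gives the same grasp; the last joint's range is limited). The gripper opens to 85 mm and grips with 20 to 120 N. Pads are 22 mm wide; open, the fingers measure 114 mm over their backs; the gripper's body (76 mm by 85 mm) begins 54 mm behind the grasp point. The pads swing forward as they close: fully open they stand 13 mm farther back than shut.
Start: joints at [-1.283, 0.536, -0.004, 1.538, 0.003, 1.067, -0.071], TCP at [0.225, 0.61, 0.253] pointing down, gripper open.
Joint ranges: [-2.7, 2.7], [-0.37, 2.16], [-1.27, 1.26], [0.24, 2.4], [-1.31, 4.45], [0.19, 1.91], [-2.76, 2.76]. Speed limits (rad/s): [2.39, 2.39, 3.14, 3.14, 3.14, 3.14, 3.14].

INTERFACE

Orientations are given as a 3x3 rotation matrix whose columns are the frame's x, y, z axes.
In Python, from rig import robot, eyes gives the robot as it stands.
- The arm moves only by the tool step_arm, never from a script. Its argument "moves" is a list of rows, each an object with "linear": the shift along the tool's x, y, z in m, a list of three; "spin": the turn about the tool's z in degrees; "fingers": the opening, from 0 (shut) to 1 (fully open). In form: [{"linear": [tx, ty, tz], "spin": spin, "fingers": fingers}, ...]. A call has 1 to 8 rows; each row is the pose to reach, as a shift and turn from the pose commanded when the call began, along the tool's axes at that moment; what a row does not reach only later rows make up. A row lasts 1/8 s, in which the tool goes at most 62.5 mm and 10.7 degrees, less where a joint would pass 70% of its speed; a pose out of reach is approached as far as the arm can. A call with a gripper value outside its range is refused whole. The fingers move at their own pace and stop on an object; "force" is the grip in N (left out, the last holds). Time passes only in rows, so rows that repeat a pose let the fingers close. It gives the time, the measured TCP pose, the force and the opening at its end, in the units of the state.
- robot.get_state(): the state, without advancing time (a new reading comes with each control period).
- eyes.get_image(name): name is "side" or "top" or "wrist"; returns a dict with "image" (480x640x3 uint8, blue, green, red), "fx", "fy", "cx", "cy" (pixels), "extrinsics" (4x4, takes a point from world to camera coordinates). Camera axes: x right, y up, looking along -z (the intrinsics and any distortion apply to the point x, -y, -z); pixel columns grow to the right and rows downward; lengths in m; the calibration is good to about 2 mm. A picture is of the moment at which its call begins. There is no depth.
- robot.sign_off(): hands the job in, once; it reports no verdict.
The state is a dict: "time_s": time; "qpos": joint angles; "qvel": joint speeds; "joint_efforts": joint torques, N m; "eef_pos": TCP position; "eef_rot": TCP orientation; "wrist_force": force on the tool from outside, world axes, zero at the start; "torque": the same for the moment, N m; "width": finger opening in m.
Only numpy, scipy, OpenCV 4.12 (cv2) and the standard library are available. Lean on these libraries where they do the work, as an engineer would, in place of code of your own. Each camera call takes 0.05 s, during which the arm holds its last target.

## Working session

There is one attempt and no reset: what is moved stays moved. The work goes in short steps, Python scripts to look and compute and a tool call to move; the robot and the scene stay as the last step left them, time stands still between calls to the robot, and variables do not carry over. Pictures are saved under pics/ and viewed, and the job is handed in when it is done.

Besides the shell and the picture viewer there is one more tool, called after "Request:" as a command line: name --argument value ..., lists and objects as JSON in quotes. step_arm: Moves the arm, as the interface text tells. Its arguments: {"type":"object","properties":{"moves":{"type":"array"},"force":{"type":"number"}},"required":["moves"]}

```bash
ls; mkdir -p pics; python3 - <<'E'
from rig import robot, eyes
import cv2,numpy as np
s=robot.get_state()
print(s['time_s'],s['eef_pos'],np.round(s['eef_rot'],3),s['width'],s['wrist_force'],robot.nose_length)
for n in ['side','top','wrist']:
    d=eyes.get_image(n); cv2.imwrite(f'pics/{n}0.png',d['image']); print(n,d['fx'],d['fy'],d['cx'],d['cy'],[k for k in d]); print(np.round(d['extrinsics'],4).tolist())
    np.savez(f'{n}0.npz',**{k:np.array(v) for k,v in d.items()})
E
```

```text
pics
0.0 [0.22501436 0.60916994 0.25240801] [[-0.938  0.346 -0.   ]
 [ 0.346  0.938 -0.002]
 [-0.    -0.002 -1.   ]] 0.08491657553349467 [ 0.13086811 -0.44625671 -0.53532946] 0.022
side 511.69267591419634 511.69267591419634 323.52803892970365 243.5411361018907 ['image', 'fx', 'fy', 'cx', 'cy', 'extrinsics']
[[0.995, -0.0996, 0.0047, -0.3741], [0.0658, 0.6915, 0.7194, -0.0425], [-0.0749, -0.7155, 0.6946, -1.0906], [0.0, 0.0, 0.0, 1.0]]
top 500.1717251154559 500.1717251154559 323.8323804989195 237.6317395466658 ['image', 'fx', 'fy', 'cx', 'cy', 'extrinsics']
[[-0.0066, -1.0, 0.0006, -0.0605], [0.9898, -0.0065, 0.1426, -0.395], [-0.1426, 0.0016, 0.9898, -0.9703], [0.0, 0.0, 0.0, 1.0]]
wrist 379.1238305148497 379.1238305148497 323.9688297265679 239.50885001537173 ['image', 'fx', 'fy', 'cx', 'cy', 'extrinsics']
[[0.3458, 0.9383, -0.0011, -0.6495], [-0.8918, 0.3283, -0.3114, 0.0407], [-0.2919, 0.1086, 0.9503, -0.3791], [0.0, 0.0, 0.0, 1.0]]
```

View pics/top0.png

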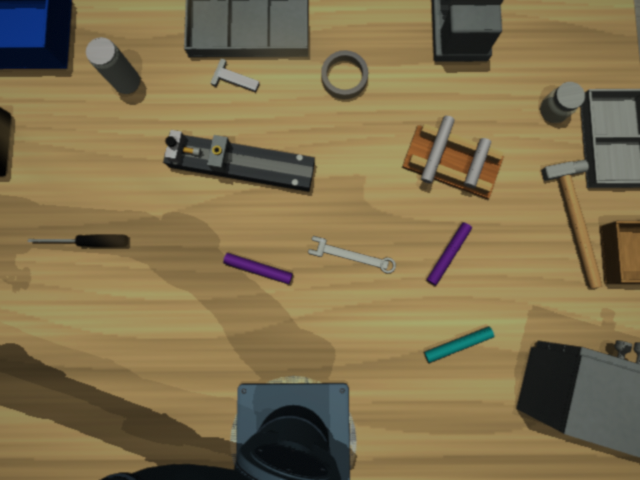

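View pics/side0.png

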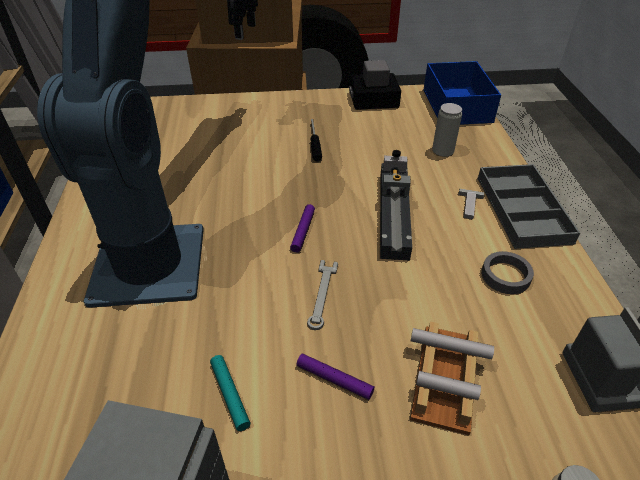

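View pics/wrist0.png

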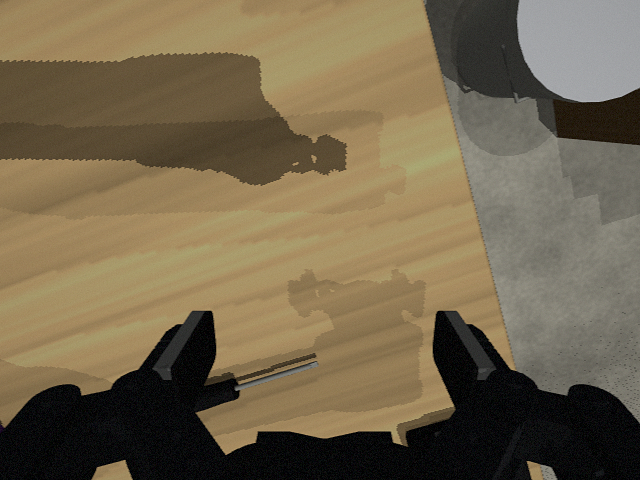

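The top view shows the cradle near (453,158). The bare bars in it are the longer at (438,149) and the shorter at (478,161). The jig runs from (313,172) to (170,150), with its stop at the left end (173,145) and its bridge at (217,150). Look-alikes are purple bars at (258,268) and (449,254) and a turquoise one at (459,344). None of those three is bare metal, so I choose the bar at (438,149) and check it in a close crop.

```bash
python3 - <<'E'
import cv2,numpy as np
a=cv2.imread('pics/top0.png');b=cv2.imread('pics/side0.png')
cv2.imwrite('pics/c1.png',cv2.resize(a[105:205,395:515],None,fx=6,fy=6,interpolation=cv2.INTER_CUBIC)[:600])
cv2.imwrite('pics/c2.png',cv2.resize(a[120:200,155:325],None,fx=4.6,fy=4.6,interpolation=cv2.INTER_CUBIC))
cv2.imwrite('pics/c3.png',cv2.resize(b[145:265,370:425],None,fx=5,fy=5,interpolation=cv2.INTER_CUBIC))
E
```

```text
(no output)
```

View pics/c1.png

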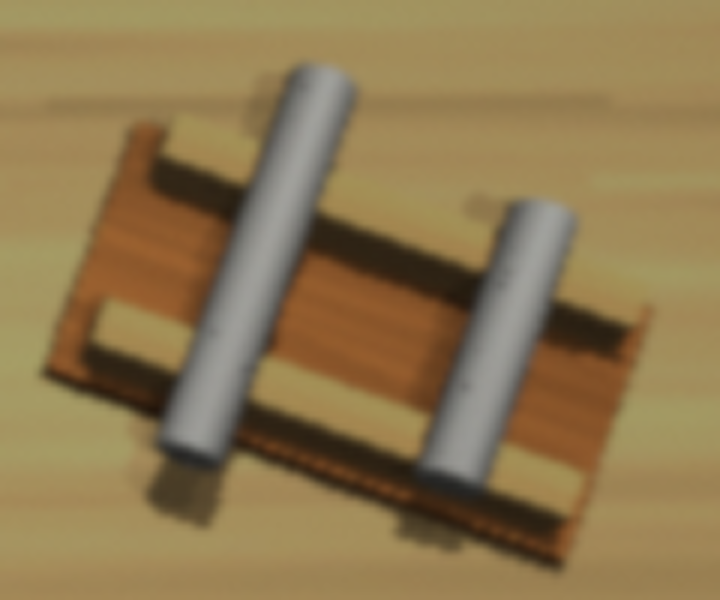

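View pics/c2.png

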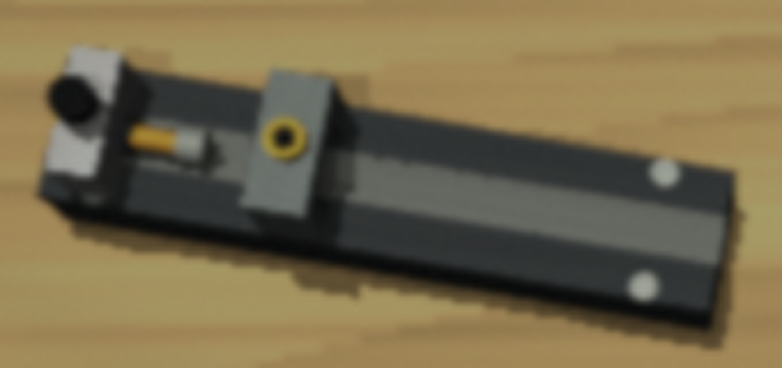

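View pics/c3.png

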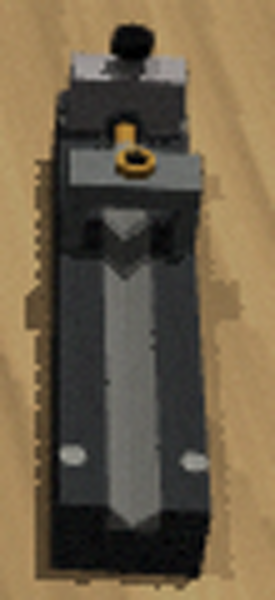

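The crop confirms it: the left bar at crop (260,260) is clearly longer, about 405 px against 285 px, and bare metal. Next I measure both objects.

```bash
cat > h.py <<'E'
import numpy as np,cv2
def load(n): 
    d=np.load(n); return {k:d[k] for k in d.files}
def ray(d,u,v):
    E=np.array(d['extrinsics']);R=E[:3,:3];t=E[:3,3]
    u=np.atleast_1d(u).astype(float);v=np.atleast_1d(v).astype(float)
    dc=np.stack([(u-d['cx'])/d['fx'],-(v-d['cy'])/d['fy'],-np.ones_like(u)],1)
    return -R.T@t, dc@R
def onplane(d,u,v,z):
    o,w=ray(d,u,v); return o+w*((z-o[2])/w[:,2])[:,None]
def proj(d,p):
    E=np.array(d['extrinsics']);c=np.atleast_2d(p)@E[:3,:3].T+E[:3,3]
    return np.stack([d['cx']+d['fx']*c[:,0]/-c[:,2], d['cy']-d['fy']*c[:,1]/-c[:,2]],1)
def blobs(d,roi,lo,hi,minA=30):
    x0,y0,x1,y1=roi; h=cv2.cvtColor(d['image'],cv2.COLOR_BGR2HSV)
    m=cv2.inRange(h,lo,hi); k=np.zeros_like(m);k[y0:y1,x0:x1]=m[y0:y1,x0:x1]
    n,l,st,c=cv2.connectedComponentsWithStats(k)
    return [(st[i],c[i],(l==i)) for i in range(1,n) if st[i][4]>=minA]
def rect(m):
    p=np.argwhere(m)[:,::-1].astype(np.float32); return cv2.minAreaRect(p)
E
python3 - <<'E'
from h import *
for n in ['top','side']:
    d=load(n+'0.npz')
    roi=(400,105,515,205) if n=='top' else (405,320,500,410)
    for st,c,m in blobs(d,roi,(0,0,100),(180,60,255)):
        r=rect(m);b=cv2.boxPoints(r); print(n,st,r)
        e=sorted([(np.linalg.norm(b[i]-b[(i+1)%4]),i) for i in range(4)])[:2]
        P=[onplane(d,*((b[i]+b[(i+1)%4])/2),0.046)[0] for _,i in e]
        q=P[1]-P[0];print('  ends',np.round(P,4).tolist(),'mid',np.round((P[0]+P[1])/2,4),'len',np.linalg.norm(q),'ang',np.degrees(np.arctan2(q[1],q[0])))
d=load('top0.npz')
for st,c,m in blobs(d,(150,120,330,200),(0,0,85),(180,80,255),15):
    r=rect(m);print(st,c,r,np.round(onplane(d,*c,.04),4),d['image'][int(c[1]),int(c[0])])
h=cv2.cvtColor(d['image'],cv2.COLOR_BGR2HSV)
print(h[165,[230,240,260,280]],h[155,250:262].tolist())
for st,c,m in blobs(d,(205,135,230,165),(18,150,90),(35,255,255),4): print('brass',st,c,onplane(d,*c,.084))
E
```

```text
top [422 116  32  64 661] ((438.09588623046875, 147.41094970703125), (10.533703804016113, 67.1816177368164), 20.556045532226562)
  ends [[0.5092, -0.2683, 0.046], [0.6402, -0.321, 0.046]] mid [ 0.5747 -0.2946  0.046 ] len 0.1412477133306191 ang -21.89093687493733
top [466 138  25  47 474] ((478.500244140625, 160.86595153808594), (10.330350875854492, 48.10141372680664), 20.095232009887695)
  ends [[0.5926, -0.3934, 0.046], [0.4992, -0.3555, 0.046]] mid [ 0.5459 -0.3745  0.046 ] len 0.10077400337468942 ang 157.90442546620085
side [411 328  83  28 779] ((452.75970458984375, 341.345947265625), (84.07316589355469, 9.853658676147461), 12.680383682250977)
  ends [[0.507, -0.2622, 0.046], [0.6391, -0.314, 0.046]] mid [ 0.5731 -0.2881  0.046 ] len 0.1419551252823863 ang -21.393176622019723
side [418 371  63  26 666] ((449.13720703125, 382.63311767578125), (64.62198638916016, 11.32741641998291), 15.068489074707031)
  ends [[0.4982, -0.3469, 0.046], [0.5914, -0.387, 0.046]] mid [ 0.5448 -0.367   0.046 ] len 0.10145149769128642 ang -23.268809345184867
[169 130  13  13 104] [175.41346154 134.375 
[... 788 characters left out ...]
125, 164.98878479003906), (80.73246765136719, 10.256734848022461), 9.659893035888672) [[0.5413 0.0412 0.04  ]] [ 97 105 102]
[296 154   8   7  41] [299.04878049 156.75609756] ((299.5, 157.0), (7.0, 6.0), 0.0) [[ 0.5583 -0.0141  0.04  ]] [146 156 151]
[291 179   7   6  34] [294.47058824 181.58823529] ((294.0, 181.5), (5.0, 6.0), 90.0) [[ 0.5068 -0.005   0.04  ]] [149 159 155]
[[ 90  15  50]
 [ 50  10  77]
 [ 43  17 104]
 [ 45  20 104]] [[80, 13, 61], [83, 17, 59], [90, 13, 57], [90, 14, 55], [90, 19, 55], [90, 10, 53], [90, 14, 53], [90, 14, 53], [80, 14, 53], [90, 15, 52], [90, 19, 53], [83, 19, 53]]
brass [213 147   8   7  35] [216.65714286 150.11428571] [[0.55880668 0.14296936 0.084     ]]
```

Request:
step_arm --moves '[{"linear":[-0.06,-0.045,0],"spin":0,"fingers":1},{"linear":[-0.12,-0.09,0],"spin":0,"fingers":1},{"linear":[-0.17,-0.13,0],"spin":0,"fingers":1},{"linear":[-0.22,-0.17,0],"spin":0,"fingers":1},{"linear":[-0.27,-0.21,0],"spin":0,"fingers":1},{"linear":[-0.32,-0.25,0],"spin":0,"fingers":1},{"linear":[-0.37,-0.29,0],"spin":0,"fingers":1},{"linear":[-0.42,-0.33,0],"spin":0,"fingers":1}]'

```text
time_s: 1.15
eef_pos: [0.4879, 0.1822, 0.2534]
eef_rot: [[-0.938, 0.346, 0.0], [0.346, 0.938, 0.0], [-0.0, 0.0, -1.0]]
wrist_force: [0.7, 1.0, -0.6]
width: 0.0853
```

```bash
cat > snap.py <<'E'
import sys
from rig import robot, eyes
import cv2,numpy as np
s=robot.get_state()
print(s['time_s'],np.round(s['eef_pos'],4),np.round(s['eef_rot'],4).tolist(),'w',s['width'],'F',np.round(s['wrist_force'],2),'q',np.round(s['qpos'],3))
for a in sys.argv[1:]:
    n=a.rstrip('0123456789')
    d=eyes.get_image(n); cv2.imwrite(f'pics/{a}.png',d['image']); np.savez(f'{a}.npz',**{k:np.array(v) for k,v in d.items()})
E
python3 snap.py wrist1
```

```text
1.15 [0.4879 0.1822 0.2534] [[-0.9382, 0.3462, 0.0002], [0.3462, 0.9382, 0.0002], [-0.0001, 0.0003, -1.0]] w 0.08526239996086205 F [ 0.72  1.03 -0.6 ] q [-0.571  0.316  0.156  1.887 -0.06   0.943  0.83 ]
```

View pics/wrist1.png

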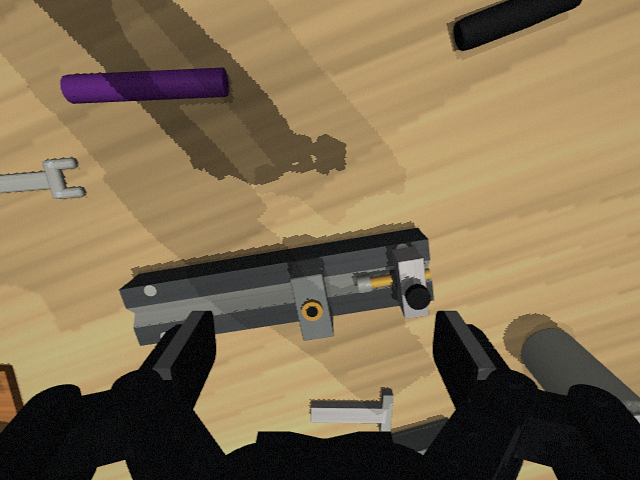

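The wrist view shows the whole jig: bush at (313,311), studs at (150,291) and (165,335), and the nose face at about (357,284). I enlarge it to read exact points.

```bash
python3 - <<'E'
from h import *
d=load('wrist1.npz');a=d['image']
cv2.imwrite('pics/w1a.png',cv2.resize(a[275:350,110:220],None,fx=7,fy=7,interpolation=cv2.INTER_CUBIC))
cv2.imwrite('pics/w1b.png',cv2.resize(a[225:345,285:440],None,fx=5,fy=5,interpolation=cv2.INTER_CUBIC))
for st,c,m in blobs(d,(290,290,335,335),(15,130,80),(35,255,255),10): print('brass',st,c,onplane(d,*c,.084))
for st,c,m in blobs(d,(120,270,340,345),(0,0,125),(180,70,255),10): print('bright',st,c,onplane(d,*c,.04))
E
```

```text
brass [302 302  21  19 217] [311.73732719 310.56682028] [[0.55846715 0.14552924 0.084     ]]
bright [307 275  17  15 126] [316.6984127  281.11111111] [[0.55262644 0.15143004 0.04      ]]
bright [328 275  12  12  92] [334.81521739 280.07608696] [[0.5576178  0.16809686 0.04      ]]
bright [144 285  13  11 106] [149.61320755 290.26415094] [[ 0.50580039 -0.0034877   0.04      ]]
bright [ 127  297   95   31 1264] [170.50316456 311.02136076] [[0.53292092 0.00501149 0.04      ]]
bright [160 332   5   6  16] [161.75   334.3125] [[ 0.55340515 -0.01545164  0.04      ]]
```

View pics/w1a.png

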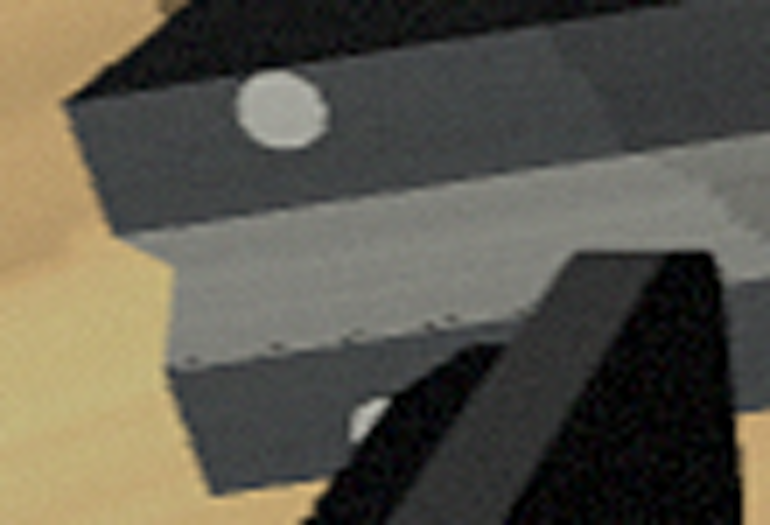

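View pics/w1b.png

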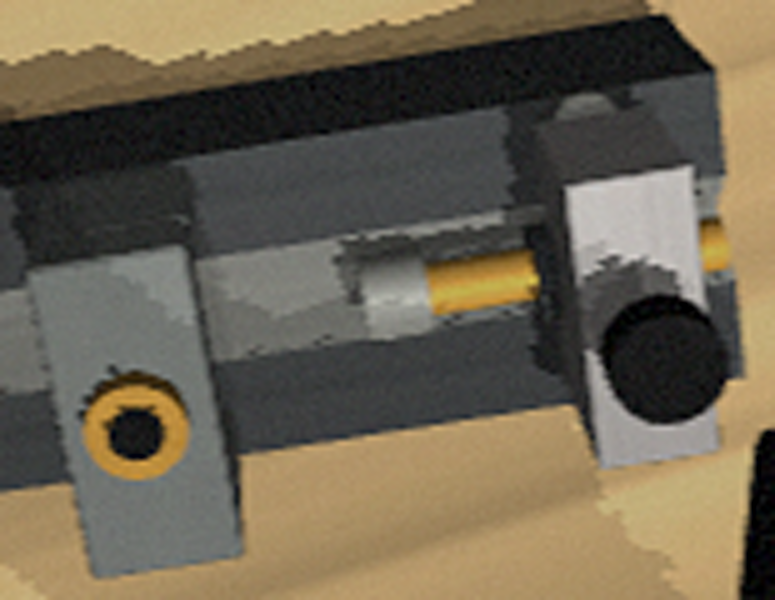

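```bash
python3 - <<'E'
from h import *
d=load('wrist1.npz')
f=lambda x,y,s,ox,oy:((x+.5)/s-.5+ox,(y+.5)/s-.5+oy)
A=lambda x,y,z:onplane(d,*f(x,y,7,110,275),z)[0]
B=lambda x,y,z:onplane(d,*f(x,y,5,285,225),z)[0]
g1,g2=A(115,236,.04),A(168,368,.04);o1,o2=A(65,104,.04),A(212,494,.04);far=B(715,68,.04)
print('groove',g1,g2,np.linalg.norm(g1-g2),(g1+g2)/2);print('outer',o1,o2,np.linalg.norm(o1-o2),(o1+o2)/2)
e=far-o1;print('edge',np.linalg.norm(e),np.degrees(np.arctan2(e[1],e[0])))
bush=B(135,430,.084);end=((g1+g2)/2+(o1+o2)/2)/2
q=bush-end;print('bush',bush,'L(186)',np.linalg.norm(q[:2]),'ang',np.degrees(np.arctan2(q[1],q[0])))
# groove upper edge line ; 
th=np.arctan2(e[1],e[0]);u=np.array([np.cos(th),np.sin(th)]);v=np.array([-u[1],u[0]])
for nm,p in dict(end=end,bush=bush,nose=B(366,299,.050),nose46=B(366,299,.046),stopfront=B(600,465,.08)).items():
    print(nm,'s along from end',(p[:2]-end[:2])@u-.160,'lat',(p[:2]-end[:2])@v)
# top-view check
t=load('top0.npz')
F=lambda x,y:f(x,y,4.6,155,120)
for nm,x,y,z in [('gr',735,213,.04),('gr2',722,263,.04),('o1',737,173,.04),('o2',712,327,.0),('o2b',713,318,.04),('bush',284,138,.084),('nose',210,152,.05)]:
    p=onplane(t,*F(x,y),z)[0];print('top',nm,p.round(4),'s',(p[:2]-end[:2])@u-.160,'lat',(p[:2]-end[:2])@v)
E
```

```text
groove [ 0.51509922 -0.0346      0.04      ] [ 0.53632645 -0.03800837  0.04      ] 0.02149913047585883 [ 0.52571284 -0.03630419  0.04      ]
outer [ 0.49473875 -0.03091966  0.04      ] [ 0.5569684  -0.04227394  0.04      ] 0.06325701485932854 [ 0.52585358 -0.0365968   0.04      ]
edge 0.2983693862705986 79.80453672046607
bush [0.55845626 0.1454078  0.084     ] L(186) 0.18477003877014478 ang 79.81477575242857
end s along from end -0.16 lat 0.0
bush s along from end 0.024770035819791092 lat 3.3019296337143595e-05
nose s along from end 0.06781224261862406 lat 0.0012869303754812801
nose46 s along from end 0.06787700693402643 lat -0.0006100227927100287
stopfront s along from end 0.10288719151844924 lat -0.022993793918287375
top gr [ 0.539 -0.045  0.04 ] s -0.16611617209910626 lat -0.014540540147147625
top gr2 [ 0.5165 -0.0393  0.04  ] s -0.16442278063631463 lat 0.008607652641997589
top o1 [ 0.5571 -0.046   0.04  ] s -0.16384445195122083 lat -0.03253658742875464
top o2 [ 0.4976 -0.0337  0.    ] s -0.16233060837395566 lat 0.02822010851392669
top o2b [ 0.4919 -0.0353  0.04  ] s -0.16484438907064836 lat 0.033507189696785664
top bush [0.5598 0.1436 0.084 ] s 0.023224338156183355 lat -0.0016342570803186112
top nose [0.5649 0.1831 0.05  ] s 0.0630230204860942 lat 0.00033579853340194864
```

Request:
step_arm --moves '[{"linear":[-0.04,-0.05,0.005],"spin":0,"fingers":1},{"linear":[-0.07,-0.1,0.01],"spin":0,"fingers":1},{"linear":[-0.11,-0.15,0.015],"spin":0,"fingers":1},{"linear":[-0.145,-0.2,0.02],"spin":0,"fingers":1},{"linear":[-0.18,-0.25,0.025],"spin":0,"fingers":0.8},{"linear":[-0.22,-0.3,0.03],"spin":0,"fingers":0.8},{"linear":[-0.26,-0.35,0.04],"spin":0,"fingers":0.8},{"linear":[-0.295,-0.395,0.05],"spin":1.5,"fingers":0.8}]'

```text
time_s: 2.2
eef_pos: [0.6278, -0.2903, 0.2029]
eef_rot: [[-0.929, 0.371, 0.0], [0.371, 0.929, 0.0], [-0.0, 0.0, -1.0]]
wrist_force: [1.2, -0.2, 1.1]
width: 0.0679
```

Request:
step_arm --moves '[{"linear":[0,-0.02,0],"spin":0,"fingers":0.8},{"linear":[0,-0.02,0],"spin":0,"fingers":0.8},{"linear":[0,-0.02,0],"spin":0,"fingers":0.8}]'

```text
time_s: 2.58
eef_pos: [0.6204, -0.3046, 0.2036]
eef_rot: [[-0.93, 0.369, 0.001], [0.369, 0.93, 0.002], [0.0, 0.002, -1.0]]
wrist_force: [0.9, 0.7, 0.0]
width: 0.0679
```

```bash
python3 snap.py wrist2; python3 - <<'E'
from h import *
d=load('wrist2.npz')
for st,c,m in blobs(d,(100,150,540,440),(0,0,110),(180,60,255),300):
    r=rect(m);b=cv2.boxPoints(r); print(st,r)
    e=sorted([(np.linalg.norm(b[i]-b[(i+1)%4]),i) for i in range(4)])[:2]
    P=[onplane(d,*((b[i]+b[(i+1)%4])/2),0.046)[0] for _,i in e]
    q=P[1]-P[0];print('  mid',np.round((P[0]+P[1])/2,4),'len',np.linalg.norm(q),'ang',np.degrees(np.arctan2(q[1],q[0])))
E
```

```text
2.575 [ 0.6204 -0.3046  0.2036] [[-0.9296, 0.3687, 0.0007], [0.3687, 0.9296, 0.0019], [0.0001, 0.002, -1.0]] w 0.06791793171827343 F [0.92 0.67 0.  ] q [ 0.214  0.67   0.28   1.471 -0.204  1.029  1.735]
[302 150  27  23 441] ((315.0, 161.0), (22.0, 26.0), 90.0)
  mid [ 0.5732 -0.2921  0.046 ] len 0.018738212349396193 ang -111.60708023640906
[187 209  30  23 517] ((201.59957885742188, 219.99337768554688), (21.884750366210938, 28.337095260620117), 86.18592071533203)
  mid [ 0.5824 -0.3883  0.046 ] len 0.02156290616729678 ang -107.70704059851448
[302 211  27  43 990] ((315.0, 232.0), (42.0, 26.0), 90.0)
  mid [ 0.6231 -0.3123  0.046 ] len 0.03358806343976696 ang -22.012730718125773
```

View pics/wrist2.png

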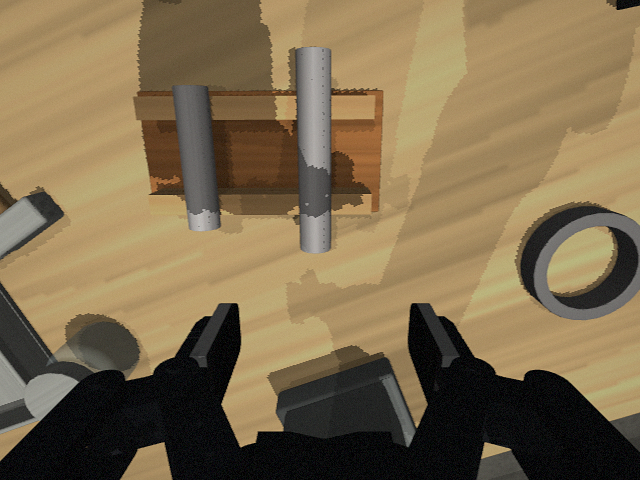

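The wrist view shows the long pin from (314,48) to (316,250) with the shorter one to its left, at (197,158).

```bash
python3 - <<'E'
from h import *
d=load('wrist2.npz')
g=cv2.cvtColor(d['image'],cv2.COLOR_BGR2HSV)
for r in (60,75,110,150,230,240):
    m=np.where(g[r,280:350,1]<60)[0]+280; m=m[(m>290)&(m<340)]
    print(r,m.min(),m.max(),onplane(d,(m.min()+m.max())/2,r,.046).round(4))
P=onplane(d,[313.5,316.3],[48,251],.052);print(P,P.mean(0))
q=P[0]-P[1];print(np.linalg.norm(q),np.degrees(np.arctan2(q[1],q[0])))
P=onplane(d,[313.5,316.3],[48,251],.046);print(P.mean(0))
E
```

```text
60 296 330 [[ 0.5112 -0.2685  0.046 ]]
75 296 330 [[ 0.5198 -0.2719  0.046 ]]
110 297 330 [[ 0.5406 -0.28    0.046 ]]
150 298 330 [[ 0.5658 -0.2899  0.046 ]]
230 300 330 [[ 0.6213 -0.3116  0.046 ]]
240 300 330 [[ 0.6288 -0.3146  0.046 ]]
[[ 0.50555246 -0.26566565  0.052     ]
 [ 0.63550842 -0.31609328  0.052     ]] [ 0.57053044 -0.29087946  0.052     ]
0.13939690159175377 158.79193804439961
[ 0.5710677 -0.2912257  0.046    ]
```

Request:
step_arm --moves '[{"linear":[0.025,-0.003,0.02],"spin":-0.2,"fingers":0.8},{"linear":[0.049,-0.006,0.05],"spin":-0.2,"fingers":0.8},{"linear":[0.049,-0.006,0.085],"spin":-0.2,"fingers":0.8},{"linear":[0.049,-0.006,0.11],"spin":-0.2,"fingers":0.8},{"linear":[0.049,-0.006,0.13],"spin":-0.2,"fingers":0.8},{"linear":[0.049,-0.006,0.142],"spin":-0.2,"fingers":0.8},{"linear":[0.049,-0.006,0.142],"spin":-0.2,"fingers":0.8},{"linear":[0.049,-0.006,0.142],"spin":-0.2,"fingers":0.8}]'

```text
time_s: 3.62
eef_pos: [0.5726, -0.2951, 0.0622]
eef_rot: [[-0.93, 0.368, 0.001], [0.368, 0.93, -0.001], [-0.002, -0.0, -1.0]]
wrist_force: [-0.3, -0.1, 0.2]
width: 0.0683
```

```bash
python3 snap.py wrist3 side3
```

```text
3.625 [ 0.5726 -0.2951  0.0622] [[-0.93, 0.3676, 0.0014], [0.3676, 0.93, -0.0007], [-0.0016, -0.0001, -1.0]] w 0.06828234565290997 F [-0.31 -0.11  0.2 ] q [ 0.248  0.778  0.23   1.671 -0.245  0.719  1.793]
```

View pics/wrist3.png

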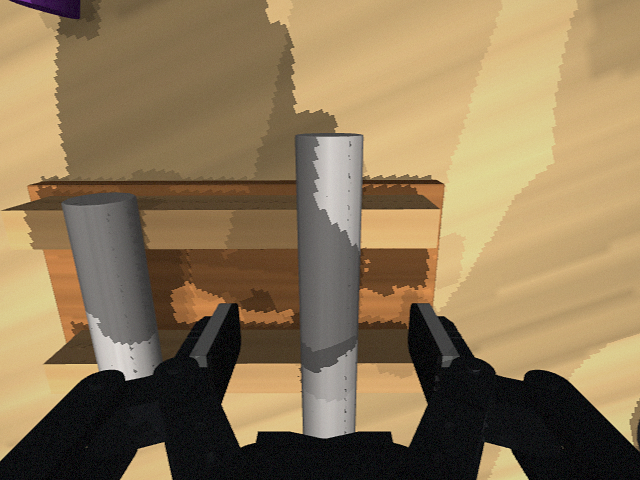

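View pics/side3.png

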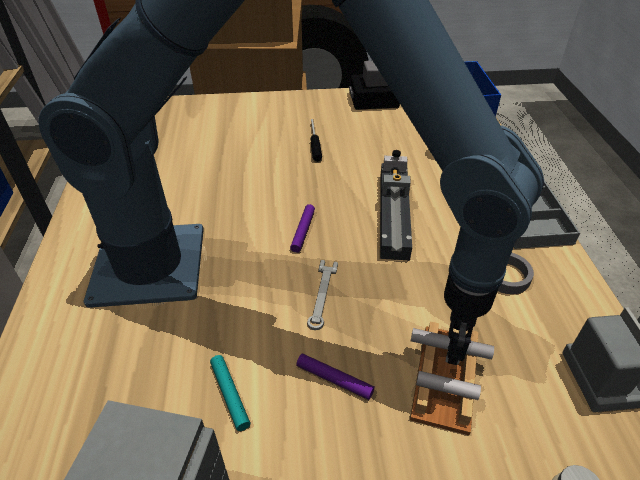

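The pads straddle the long pin. Its axis at column 329 is about 2 mm to the right of the jaw centre (324.5), so I correct that and close.

Request:
step_arm --moves '[{"linear":[0,0.002,0],"spin":0,"fingers":0.6},{"linear":[0,0.002,0],"spin":0,"fingers":0.45},{"linear":[0,0.002,0],"spin":0,"fingers":0.3},{"linear":[0,0.002,0],"spin":0,"fingers":0.2},{"linear":[0,0.002,0],"spin":0,"fingers":0.1},{"linear":[0,0.002,0],"spin":0,"fingers":0},{"linear":[0,0.002,0],"spin":0,"fingers":0},{"linear":[0,0.002,0],"spin":0,"fingers":0}]' --force 40

```text
time_s: 4.72
eef_pos: [0.5727, -0.2931, 0.0615]
eef_rot: [[-0.93, 0.368, 0.0], [0.368, 0.93, -0.0], [-0.0, -0.0, -1.0]]
wrist_force: [-2.0, 0.9, 5.7]
width: 0.0223
```

Request:
step_arm --moves '[{"linear":[0,0,-0.01],"spin":0,"fingers":0},{"linear":[0,0,-0.02],"spin":0,"fingers":0},{"linear":[0,0,-0.04],"spin":0,"fingers":0},{"linear":[0,0,-0.06],"spin":0,"fingers":0},{"linear":[0,0,-0.08],"spin":0,"fingers":0},{"linear":[0,0,-0.08],"spin":0,"fingers":0}]'

```text
time_s: 5.48
eef_pos: [0.574, -0.2936, 0.1438]
eef_rot: [[-0.93, 0.368, 0.004], [0.368, 0.93, -0.002], [-0.004, -0.0, -1.0]]
wrist_force: [0.2, -0.9, -1.5]
width: 0.0225
```

```bash
python3 snap.py wrist4 side4
```

```text
5.475 [ 0.574  -0.2936  0.1438] [[-0.9299, 0.3677, 0.0039], [0.3677, 0.93, -0.0017], [-0.0043, -0.0002, -1.0]] w 0.02245373578473976 F [ 0.22 -0.95 -1.51] q [ 0.221  0.664  0.264  1.649 -0.215  0.853  1.767]
```

View pics/wrist4.png

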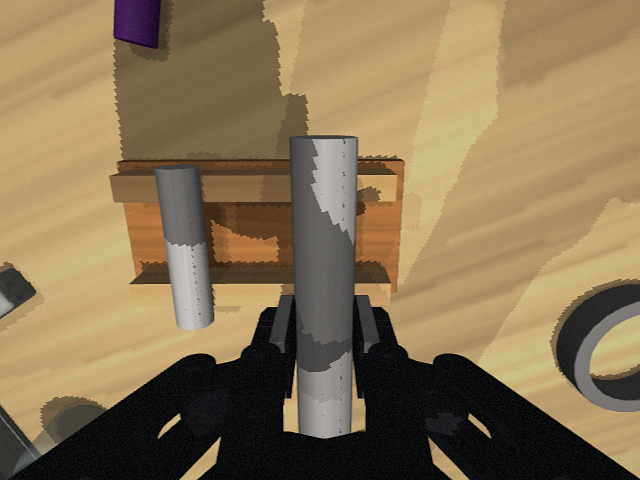

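View pics/side4.png

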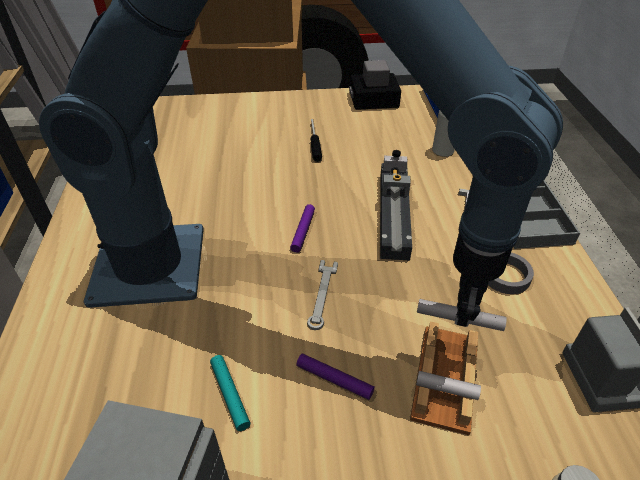

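The pin is held and the shorter one stays in place, at (185,245) in the wrist view. I carry the pin over the open groove and turn it about 78.6°.

Request:
step_arm --moves '[{"linear":[0.01,0.02,-0.02],"spin":4,"fingers":0},{"linear":[0.03,0.05,-0.02],"spin":14,"fingers":0},{"linear":[0.05,0.09,-0.02],"spin":24,"fingers":0},{"linear":[0.07,0.13,-0.02],"spin":34,"fingers":0},{"linear":[0.09,0.17,-0.02],"spin":44,"fingers":0},{"linear":[0.11,0.21,-0.02],"spin":54,"fingers":0},{"linear":[0.13,0.25,-0.02],"spin":64,"fingers":0},{"linear":[0.145,0.285,-0.02],"spin":74,"fingers":0}]'

```text
time_s: 6.58
eef_pos: [0.5416, 0.0274, 0.1604]
eef_rot: [[0.102, 0.995, -0.002], [0.995, -0.102, 0.0], [-0.0, -0.002, -1.0]]
wrist_force: [-0.4, -0.6, -3.1]
width: 0.0226
```

```bash
python3 snap.py
```

```text
6.575 [0.5416 0.0274 0.1604] [[0.1018, 0.9948, -0.0019], [0.9948, -0.1018, 0.0], [-0.0002, -0.0019, -1.0]] w 0.02260618263812753 F [-0.41 -0.57 -3.06] q [-0.587  0.546  0.6    1.925 -0.422  0.799  0.144]
```

Request:
step_arm --moves '[{"linear":[0.01,-0.001,0.01],"spin":2,"fingers":0},{"linear":[0.02,-0.003,0.03],"spin":4.3,"fingers":0},{"linear":[0.02,-0.003,0.05],"spin":4.3,"fingers":0},{"linear":[0.02,-0.003,0.05],"spin":4.3,"fingers":0},{"linear":[0.02,-0.003,0.05],"spin":4.3,"fingers":0}]'

```text
time_s: 7.2
eef_pos: [0.5418, 0.0443, 0.1113]
eef_rot: [[0.173, 0.985, 0.0], [0.985, -0.173, -0.001], [-0.001, 0.0, -1.0]]
wrist_force: [0.6, 1.0, -1.6]
width: 0.0225
```

```bash
python3 snap.py wrist5 top5 side5; python3 - <<'E'
import cv2
a=cv2.imread('pics/top5.png');b=cv2.imread('pics/side5.png')
cv2.imwrite('pics/t5.png',cv2.resize(a[110:210,150:340],None,fx=4,fy=4,interpolation=cv2.INTER_CUBIC))
cv2.imwrite('pics/s5.png',cv2.resize(b[130:280,350:450],None,fx=4,fy=4,interpolation=cv2.INTER_CUBIC))
E
```

```text
7.2 [0.5418 0.0443 0.1113] [[0.173, 0.9849, 0.0001], [0.9849, -0.173, -0.0006], [-0.0006, 0.0002, -1.0]] w 0.022493637954665174 F [ 0.55  1.   -1.64] q [-0.586  0.627  0.561  1.945 -0.499  0.709  0.103]
```

View pics/wrist5.png

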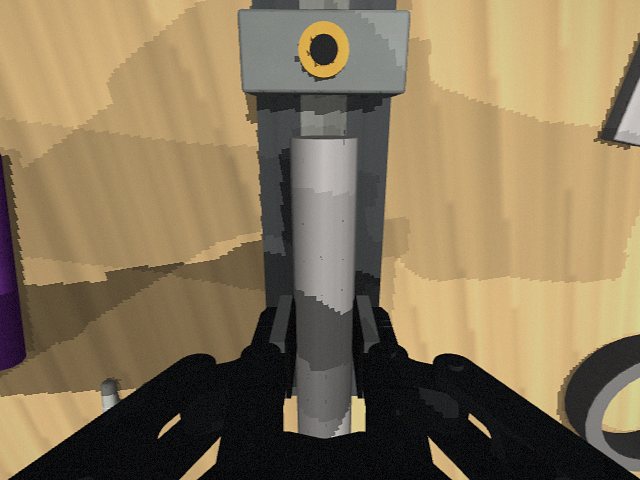

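View pics/s5.png

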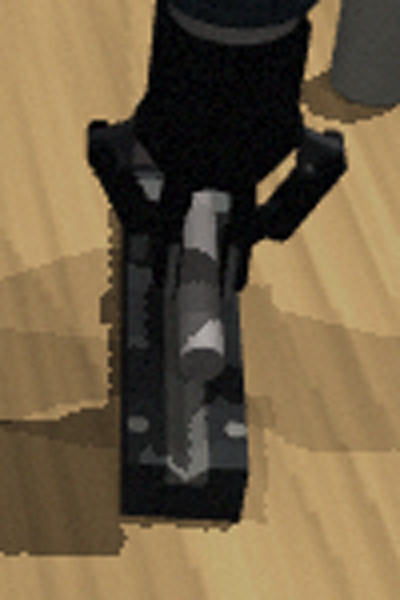

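```bash
python3 - <<'E'
from h import *
d=load('wrist5.npz');a=d['image'];h=cv2.cvtColor(a,cv2.COLOR_BGR2HSV)
T=np.array([0.5418,0.0443]);X=np.array([.173,.9849]);Y=np.array([.9849,-.173])
for r in (150,200,250):
    pin=[u for u in range(270,380) if h[r,u,1]<60 and h[r,u,2]>70]
    sat=np.where(h[r,:,1]<70)[0]; sat=sat[(sat>230)&(sat<420)]
    l,rr=sat.min(),sat.max()
    L,R=onplane(d,[l,rr],[r,r],.04); pl,pr=min(pin),max(pin)
    C=onplane(d,(pl+pr)/2,r,.0958)[0]
    print(r,(l,rr),(pl,pr),'jig lat',((L+R)/2)[:2]@Y-T@Y,'w',np.linalg.norm(L-R),'pin lat',C[:2]@Y-T@Y,'along',C[:2]@X-T@X)
b=onplane(d,323.8,49,.084)[0][:2]-T;print('bush lat',b@Y,'along',b@X)
e=onplane(d,325,137.5,.0958)[0][:2]-T;print('pin front end',e@X)
E
python3 - <<'E'
import cv2
a=cv2.imread('pics/wrist5.png');cv2.imwrite('pics/w5.png',cv2.resize(a[80:330,230:420],None,fx=3,fy=3)[:600])
E
```

```text
150 (np.int64(259), np.int64(387)) (270, 379) jig lat -0.0003094312600381288 w 0.06298820022377415 pin lat 0.0003209576547690274 along 0.06862512042784005
200 (np.int64(261), np.int64(384)) (293, 379) jig lat -0.0005685343632489959 w 0.06305561787406902 pin lat 0.004513980119490668 along 0.050905630946836644
250 (np.int64(263), np.int64(381)) (270, 355) jig lat -0.0008502236143590469 w 0.06312891251698578 pin lat -0.0041819004233552 along 0.03163405112418197
bush lat 5.927599855622711e-05 along 0.10218684566860727
pin front end 0.0728358900246828
```

View pics/w5.png

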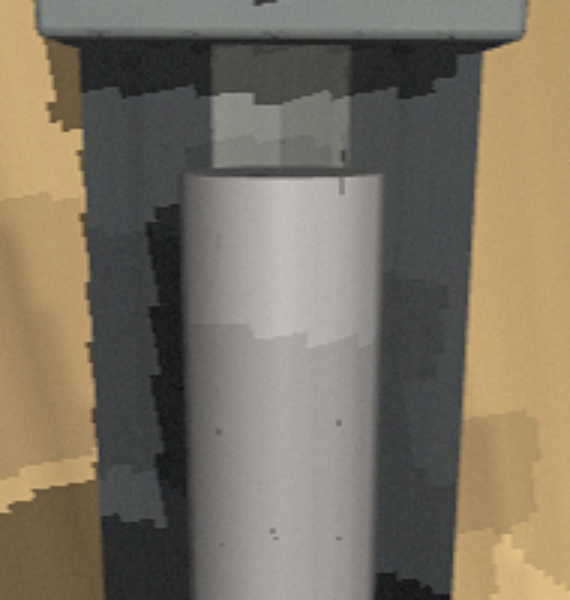

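Pin and groove line up. The pin's axis sits about 1 mm to the side of the groove line and needs roughly a 0.4° turn. I correct both and descend carefully.

Request:
step_arm --moves '[{"linear":[0,-0.001,0.01],"spin":0.4,"fingers":0},{"linear":[0,-0.001,0.02],"spin":0.4,"fingers":0},{"linear":[0,-0.001,0.03],"spin":0.4,"fingers":0},{"linear":[0,-0.001,0.038],"spin":0.4,"fingers":0},{"linear":[0,-0.001,0.043],"spin":0.4,"fingers":0},{"linear":[0,-0.001,0.045],"spin":0.4,"fingers":0},{"linear":[0,-0.001,0.046],"spin":0.4,"fingers":0},{"linear":[0,-0.001,0.046],"spin":0.4,"fingers":0}]'

```text
time_s: 8.35
eef_pos: [0.5408, 0.0458, 0.0655]
eef_rot: [[0.178, 0.984, 0.0], [0.984, -0.178, 0.0], [0.0, 0.0, -1.0]]
wrist_force: [-0.6, -0.3, -1.8]
width: 0.0224
```

```bash
python3 snap.py wrist6 side6; python3 - <<'E'
import cv2
a=cv2.imread('pics/wrist6.png');b=cv2.imread('pics/side6.png')
cv2.imwrite('pics/w6.png',cv2.resize(a[60:330,220:430],None,fx=2.2,fy=2.2))
cv2.imwrite('pics/s6.png',cv2.resize(b[170:270,360:430],None,fx=6,fy=6,interpolation=cv2.INTER_CUBIC))
E
```

```text
8.35 [0.5408 0.0458 0.0655] [[0.1783, 0.984, 0.0004], [0.984, -0.1783, 0.0001], [0.0001, 0.0004, -1.0]] w 0.022434540995776076 F [-0.58 -0.28 -1.75] q [-0.545  0.699  0.501  1.957 -0.558  0.624  0.142]
```

View pics/w6.png

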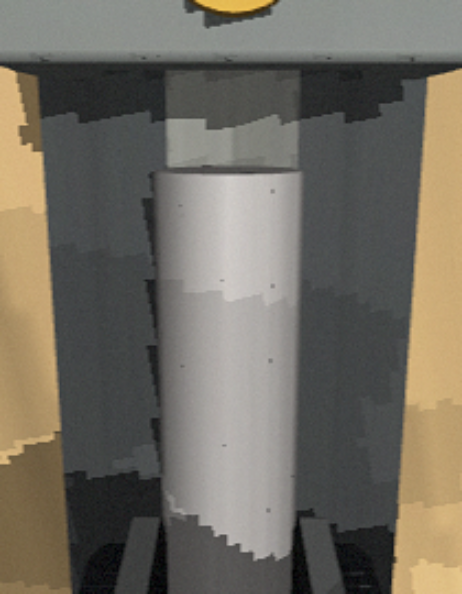

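View pics/s6.png

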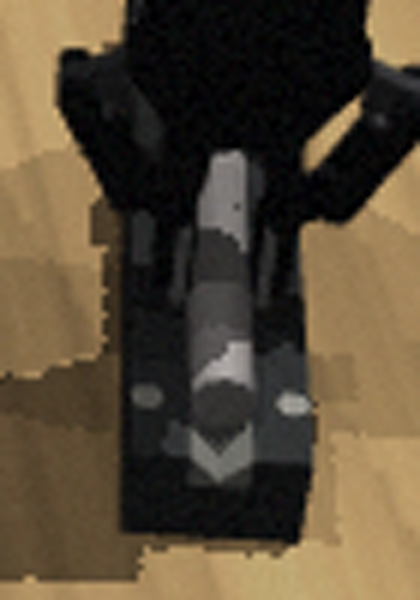

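The pin hovers a few mm above the groove. It is about 0.5–1 mm to the left of the groove line, with 0.4° of turn to undo. I adjust and set it down.

Request:
step_arm --moves '[{"linear":[0,0.0006,0],"spin":-0.4,"fingers":0},{"linear":[0,0.0006,0.001],"spin":-0.4,"fingers":0},{"linear":[0,0.0006,0.002],"spin":-0.4,"fingers":0},{"linear":[0,0.0006,0.003],"spin":-0.4,"fingers":0},{"linear":[0,0.0006,0.003],"spin":-0.4,"fingers":0}]'

```text
time_s: 9.07
eef_pos: [0.5412, 0.0457, 0.0623]
eef_rot: [[0.171, 0.985, 0.0], [0.985, -0.171, 0.0], [0.0, 0.0, -1.0]]
wrist_force: [-0.3, -0.4, -1.8]
width: 0.0224
```

Request:
step_arm --moves '[{"linear":[0,0,0.0005],"spin":0,"fingers":0},{"linear":[0,0,0.001],"spin":0,"fingers":0},{"linear":[0,0,0.001],"spin":0,"fingers":0}]'

```text
time_s: 9.45
eef_pos: [0.5412, 0.0457, 0.0622]
eef_rot: [[0.172, 0.985, -0.0], [0.985, -0.172, 0.001], [0.001, -0.0, -1.0]]
wrist_force: [-3.2, -0.2, 11.3]
width: 0.0222
```

Request:
step_arm --moves '[{"linear":[0,-0.0003,-0.0005],"spin":0,"fingers":0.27},{"linear":[0,-0.0003,-0.0005],"spin":0,"fingers":0.32},{"linear":[0,-0.0003,-0.0005],"spin":0,"fingers":0.4},{"linear":[0,-0.0003,-0.0005],"spin":0,"fingers":0.5},{"linear":[0,-0.0003,-0.0005],"spin":0,"fingers":0.55},{"linear":[0,-0.0003,-0.0005],"spin":0,"fingers":0.55}]'

```text
time_s: 10.2
eef_pos: [0.5409, 0.0458, 0.0618]
eef_rot: [[0.171, 0.985, -0.0], [0.985, -0.171, -0.0], [-0.0, -0.0, -1.0]]
wrist_force: [-0.1, -0.1, 0.0]
width: 0.047
```

```bash
python3 snap.py wrist7 side7; python3 - <<'E'
import cv2
a=cv2.imread('pics/wrist7.png');b=cv2.imread('pics/side7.png')
cv2.imwrite('pics/w7.png',cv2.resize(a[60:330,200:450],None,fx=2.2,fy=2.2))
cv2.imwrite('pics/s7.png',cv2.resize(b[170:270,360:430],None,fx=6,fy=6,interpolation=cv2.INTER_CUBIC))
E
```

```text
10.2 [0.5409 0.0458 0.0618] [[0.1713, 0.9852, -0.0001], [0.9852, -0.1713, -0.0], [-0.0, -0.0, -1.0]] w 0.04700240082987118 F [-0.13 -0.11  0.01] q [-0.54   0.705  0.495  1.957 -0.56   0.618  0.15 ]
```

View pics/w7.png

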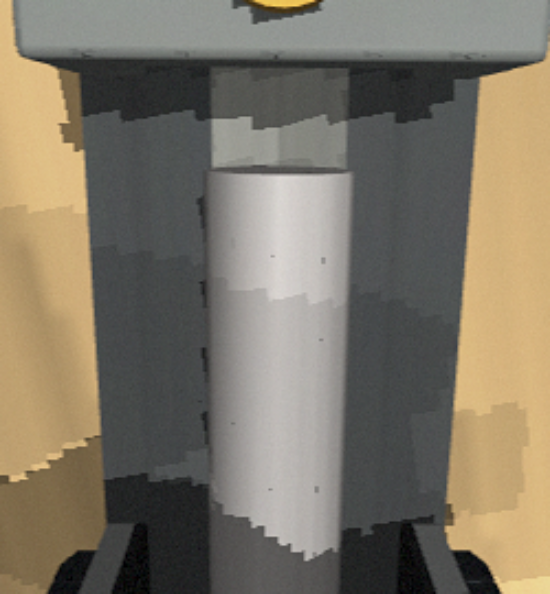

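View pics/s7.png

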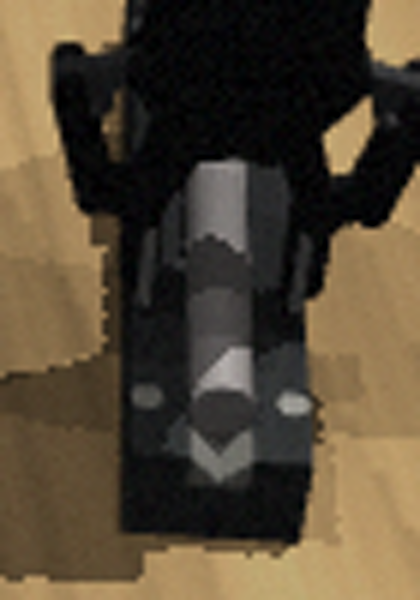

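The pin lies centred in the groove (pin axis at column 279, groove at 279.5 in the crop) and the fingers are off it. Now I lift, go behind the −x end, close the fingers and come down.

Request:
step_arm --moves '[{"linear":[0,0,-0.015],"spin":0,"fingers":0.55},{"linear":[0,0,-0.035],"spin":0,"fingers":0.55},{"linear":[-0.03,0,-0.045],"spin":0,"fingers":0.3},{"linear":[-0.07,0,-0.045],"spin":0,"fingers":0},{"linear":[-0.1,0,-0.045],"spin":0,"fingers":0},{"linear":[-0.105,0,-0.045],"spin":0,"fingers":0},{"linear":[-0.105,0,-0.03],"spin":0,"fingers":0},{"linear":[-0.105,0,-0.02],"spin":0,"fingers":0}]'

```text
time_s: 11.3
eef_pos: [0.5229, -0.0558, 0.0807]
eef_rot: [[0.169, 0.986, -0.001], [0.986, -0.169, 0.001], [0.001, -0.001, -1.0]]
wrist_force: [0.6, -0.5, -0.2]
width: 0.0001
```

```bash
python3 snap.py wrist8 side8; python3 - <<'E'
import cv2
b=cv2.imread('pics/side8.png')
cv2.imwrite('pics/s8.png',cv2.resize(b[150:290,350:440],None,fx=4,fy=4,interpolation=cv2.INTER_CUBIC))
E
```

```text
11.3 [ 0.5229 -0.0558  0.0807] [[0.1692, 0.9856, -0.0008], [0.9856, -0.1692, 0.001], [0.0008, -0.001, -1.0]] w 0.00013945322355833433 F [ 0.57 -0.51 -0.23] q [-0.369  0.652  0.511  1.997 -0.532  0.628  0.325]
```

View pics/wrist8.png

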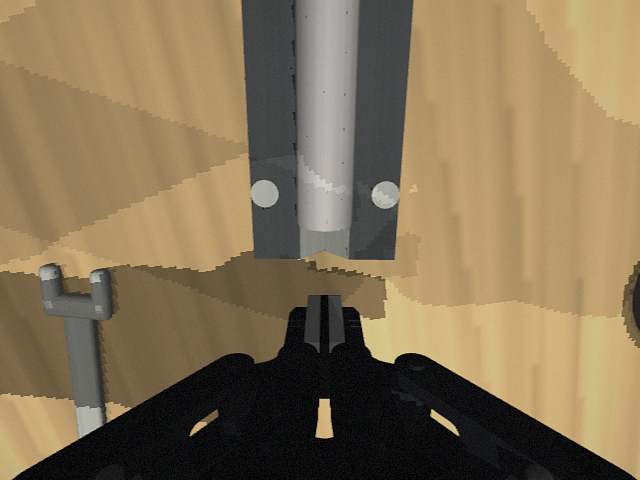

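View pics/s8.png

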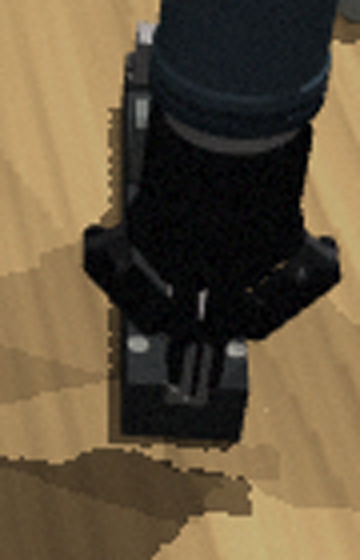

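Request:
step_arm --moves '[{"linear":[0,0,0.008],"spin":0,"fingers":0},{"linear":[0,0,0.0155],"spin":0,"fingers":0},{"linear":[0.008,0,0.0155],"spin":0,"fingers":0},{"linear":[0.014,0,0.0155],"spin":0,"fingers":0},{"linear":[0.018,0,0.0155],"spin":0,"fingers":0},{"linear":[0.021,0,0.0155],"spin":0,"fingers":0},{"linear":[0.024,0,0.0155],"spin":0,"fingers":0},{"linear":[0.027,0,0.0155],"spin":0,"fingers":0}]'

```text
time_s: 12.4
eef_pos: [0.5276, -0.031, 0.0664]
eef_rot: [[0.172, 0.985, 0.0], [0.985, -0.172, -0.0], [-0.0, 0.0, -1.0]]
wrist_force: [0.7, -1.3, 0.3]
width: 0.0001
```

```bash
python3 snap.py wrist9
```

```text
12.4 [ 0.5276 -0.031   0.0664] [[0.1715, 0.9852, 0.0001], [0.9852, -0.1715, -0.0001], [-0.0001, 0.0001, -1.0]] w 0.00011761057019720356 F [ 0.75 -1.32  0.3 ] q [-0.404  0.679  0.495  1.993 -0.553  0.604  0.292]
```

View pics/wrist9.png

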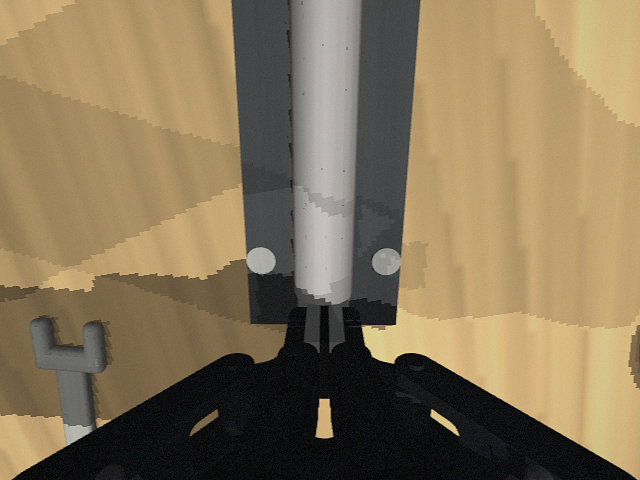

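The closed fingertips are at the pin's rear end (325,300), centred. I push along.

Request:
step_arm --moves '[{"linear":[0.005,0,0],"spin":0,"fingers":0},{"linear":[0.012,0,0],"spin":0,"fingers":0},{"linear":[0.019,0,0],"spin":0,"fingers":0},{"linear":[0.026,0,0],"spin":0,"fingers":0},{"linear":[0.033,0,0],"spin":0,"fingers":0},{"linear":[0.04,0,0],"spin":0,"fingers":0},{"linear":[0.046,0,0],"spin":0,"fingers":0},{"linear":[0.05,0,0],"spin":0,"fingers":0}]'

```text
time_s: 13.45
eef_pos: [0.5363, 0.0185, 0.0664]
eef_rot: [[0.171, 0.985, 0.0], [0.985, -0.171, -0.0], [-0.0, 0.0, -1.0]]
wrist_force: [0.9, -2.3, 0.3]
width: 0.0
```

```bash
python3 snap.py wrist10 top10 side10; python3 - <<'E'
import cv2
b=cv2.imread('pics/side10.png');a=cv2.imread('pics/top10.png')
cv2.imwrite('pics/s10.png',cv2.resize(b[130:260,350:440],None,fx=4,fy=4,interpolation=cv2.INTER_CUBIC))
cv2.imwrite('pics/t10.png',cv2.resize(a[120:200,155:325],None,fx=4.6,fy=4.6,interpolation=cv2.INTER_CUBIC))
E
```

```text
13.45 [0.5363 0.0185 0.0664] [[0.1712, 0.9852, 0.0003], [0.9852, -0.1712, -0.0001], [-0.0001, 0.0003, -1.0]] w 8.582606303795032e-06 F [ 0.92 -2.27  0.32] q [-0.499  0.691  0.503  1.972 -0.558  0.617  0.201]
```

View pics/wrist10.png

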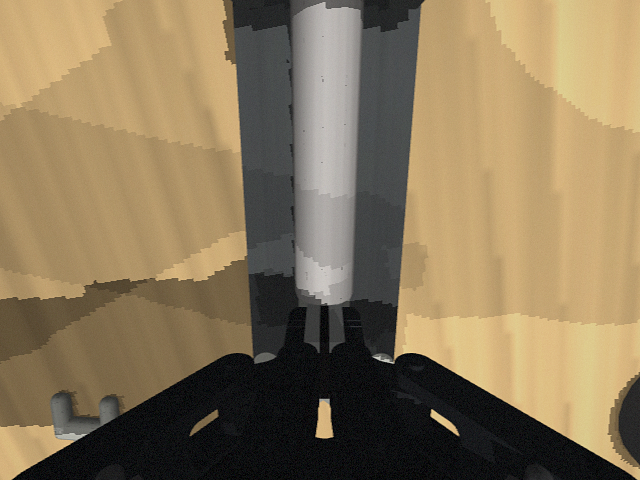

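View pics/t10.png

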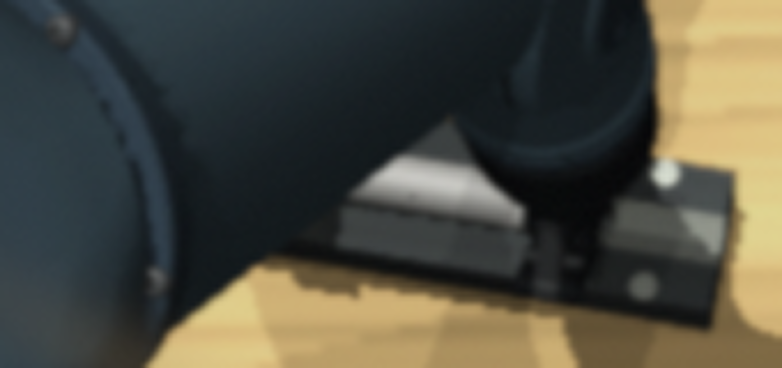

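Request:
step_arm --moves '[{"linear":[0.003,0,0],"spin":0,"fingers":0},{"linear":[0.006,0,0],"spin":0,"fingers":0},{"linear":[0.009,0,0],"spin":0,"fingers":0},{"linear":[0.011,0,0],"spin":0,"fingers":0},{"linear":[0.012,0,0],"spin":0,"fingers":0},{"linear":[0.013,0,0],"spin":0,"fingers":0}]'

```text
time_s: 14.35
eef_pos: [0.5383, 0.031, 0.0663]
eef_rot: [[0.171, 0.985, -0.0], [0.985, -0.171, -0.0], [-0.0, -0.0, -1.0]]
wrist_force: [-1.3, -0.5, -1.0]
width: 0.0002
```

Request:
step_arm --moves '[{"linear":[0.0005,0,0],"spin":0,"fingers":0},{"linear":[0.001,0,0],"spin":0,"fingers":0},{"linear":[0.0015,0,0],"spin":0,"fingers":0},{"linear":[0.002,0,0],"spin":0,"fingers":0}]'

```text
time_s: 14.85
eef_pos: [0.5387, 0.0329, 0.0663]
eef_rot: [[0.171, 0.985, 0.0], [0.985, -0.171, -0.0], [-0.0, 0.0, -1.0]]
wrist_force: [-0.7, -0.2, -0.6]
width: 0.0
```

Request:
step_arm --moves '[{"linear":[0.0005,0,0],"spin":0,"fingers":0},{"linear":[0.001,0,0],"spin":0,"fingers":0},{"linear":[0.0015,0,0],"spin":0,"fingers":0}]'

```text
time_s: 15.22
eef_pos: [0.5389, 0.0345, 0.0663]
eef_rot: [[0.171, 0.985, -0.0], [0.985, -0.171, -0.0], [-0.0, -0.0, -1.0]]
wrist_force: [-1.6, 0.2, 0.4]
width: -0.0001
```

Request:
step_arm --moves '[{"linear":[0.0005,0,0],"spin":0,"fingers":0},{"linear":[0.001,0,0],"spin":0,"fingers":0},{"linear":[0.001,0,0],"spin":0,"fingers":0}]'

```text
time_s: 15.6
eef_pos: [0.5391, 0.0355, 0.0663]
eef_rot: [[0.171, 0.985, 0.0], [0.985, -0.171, 0.0], [0.0, 0.0, -1.0]]
wrist_force: [-0.0, -1.0, -0.3]
width: 0.0003
```

```bash
python3 snap.py wrist11
```

```text
15.6 [0.5391 0.0355 0.0663] [[0.1713, 0.9852, 0.0001], [0.9852, -0.1713, 0.0001], [0.0001, 0.0, -1.0]] w 0.0003119549197690836 F [-0.   -0.99 -0.34] q [-0.53   0.696  0.505  1.963 -0.56   0.624  0.17 ]
```

View pics/wrist11.png

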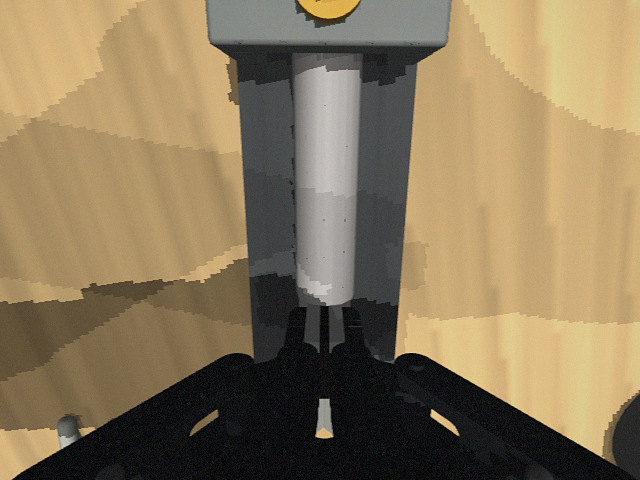

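Request:
step_arm --moves '[{"linear":[0.0005,0,0],"spin":0,"fingers":0},{"linear":[0.001,0,0],"spin":0,"fingers":0},{"linear":[0.001,0,0],"spin":0,"fingers":0}]'

```text
time_s: 16.02
eef_pos: [0.5393, 0.0365, 0.0663]
eef_rot: [[0.171, 0.985, 0.0], [0.985, -0.171, 0.0], [0.0, 0.0, -1.0]]
wrist_force: [-1.0, -1.3, -0.8]
width: 0.0002
```

Request:
step_arm --moves '[{"linear":[0.0005,0,0],"spin":0,"fingers":0},{"linear":[0.001,0,0],"spin":0,"fingers":0},{"linear":[0.001,0,0],"spin":0,"fingers":0}]'

```text
time_s: 16.4
eef_pos: [0.5395, 0.0375, 0.0663]
eef_rot: [[0.171, 0.985, 0.0], [0.985, -0.171, 0.0], [0.0, 0.0, -1.0]]
wrist_force: [-0.5, -0.5, -0.9]
width: 0.0003
```

Request:
step_arm --moves '[{"linear":[0.0005,0,0],"spin":0,"fingers":0},{"linear":[0.001,0,0],"spin":0,"fingers":0},{"linear":[0.001,0,0],"spin":0,"fingers":0}]'

```text
time_s: 16.77
eef_pos: [0.5396, 0.0383, 0.0663]
eef_rot: [[0.171, 0.985, 0.0], [0.985, -0.171, -0.0], [-0.0, 0.0, -1.0]]
wrist_force: [-0.7, -1.4, -0.1]
width: 0.0003
```

Request:
step_arm --moves '[{"linear":[0.0005,0,0],"spin":0,"fingers":0},{"linear":[0.0005,0,0],"spin":0,"fingers":0}]'

```text
time_s: 17.02
eef_pos: [0.5397, 0.0388, 0.0663]
eef_rot: [[0.171, 0.985, 0.0], [0.985, -0.171, -0.0], [-0.0, 0.0, -1.0]]
wrist_force: [-0.9, -1.8, -0.3]
width: 0.0001
```

Request:
step_arm --moves '[{"linear":[0.0005,0,0],"spin":0,"fingers":0},{"linear":[0.0005,0,0],"spin":0,"fingers":0}]'

```text
time_s: 17.27
eef_pos: [0.5398, 0.0394, 0.0663]
eef_rot: [[0.171, 0.985, 0.0], [0.985, -0.171, -0.0], [-0.0, 0.0, -1.0]]
wrist_force: [-0.5, -2.4, -1.0]
width: -0.0003
```

```bash
python3 - <<'E'
from rig import robot,eyes
import numpy as np
s=robot.get_state();print(s['time_s'],s['eef_pos'],s['wrist_force'])
for i in range(4):
    eyes.get_image('side');s=robot.get_state();print(s['time_s'],np.round(s['eef_pos'],4),s['wrist_force'].round(2) if hasattr(s['wrist_force'],'round') else s['wrist_force'])
E
```

```text
17.275 [0.53978827 0.03936085 0.06629701] [-0.51515194 -2.35568086 -0.98055823]
17.325 [0.5398 0.0393 0.0663] [-1.41 -1.94 -0.84]
17.375 [0.5398 0.0393 0.0663] [ 0.34 -2.08 -1.4 ]
17.425 [0.5398 0.0393 0.0663] [-0.54 -1.44 -0.61]
17.475 [0.5398 0.0394 0.0663] [-0.28 -1.67 -0.03]
```

Request:
step_arm --moves '[{"linear":[0.0004,0,0],"spin":0,"fingers":0},{"linear":[0.0004,0,0],"spin":0,"fingers":0}]'

```text
time_s: 17.73
eef_pos: [0.5399, 0.0397, 0.0663]
eef_rot: [[0.171, 0.985, 0.0], [0.985, -0.171, -0.0], [-0.0, 0.0, -1.0]]
wrist_force: [-1.0, -1.3, 0.3]
width: 0.0001
```

Request:
step_arm --moves '[{"linear":[0.0004,0,0],"spin":0,"fingers":0},{"linear":[0.0004,0,0],"spin":0,"fingers":0}]'

```text
time_s: 17.98
eef_pos: [0.5399, 0.0402, 0.0663]
eef_rot: [[0.171, 0.985, 0.0], [0.985, -0.171, -0.0], [-0.0, 0.0, -1.0]]
wrist_force: [-0.7, -1.9, -0.1]
width: -0.0002
```

Request:
step_arm --moves '[{"linear":[0.0004,0,0],"spin":0,"fingers":0},{"linear":[0.0004,0,0],"spin":0,"fingers":0}]'

```text
time_s: 18.23
eef_pos: [0.54, 0.0403, 0.0663]
eef_rot: [[0.172, 0.985, -0.0], [0.985, -0.172, -0.0], [-0.0, 0.0, -1.0]]
wrist_force: [-0.8, -3.2, -0.6]
width: -0.0001
```

Request:
step_arm --moves '[{"linear":[0.0003,0,0],"spin":0,"fingers":0},{"linear":[0.0003,0,0],"spin":0,"fingers":0}]'

```text
time_s: 18.48
eef_pos: [0.5399, 0.0403, 0.0663]
eef_rot: [[0.172, 0.985, -0.0], [0.985, -0.172, -0.001], [-0.001, -0.0, -1.0]]
wrist_force: [-1.1, -4.3, -0.8]
width: -0.0002
```

```bash
cat > fr.py <<'E'
from rig import robot,eyes
import numpy as np
L=[]
for i in range(3):
    eyes.get_image('side');s=robot.get_state();L.append(s['wrist_force'])
print(s['time_s'],np.round(s['eef_pos'],4),np.round(L,1).tolist(),np.mean(L,0).round(2))
E
python3 fr.py
```

```text
18.625 [0.54   0.0403 0.0663] [[-0.2, -4.4, 0.4], [0.1, -5.2, -0.5], [-1.5, -4.8, -0.0]] [-0.55 -4.8  -0.05]
```

Request:
step_arm --moves '[{"linear":[0.0003,0,0],"spin":0,"fingers":0},{"linear":[0.0005,0,0],"spin":0,"fingers":0}]'

```text
time_s: 18.88
eef_pos: [0.54, 0.0404, 0.0663]
eef_rot: [[0.172, 0.985, -0.0], [0.985, -0.172, -0.001], [-0.001, 0.0, -1.0]]
wrist_force: [-1.5, -6.3, -0.7]
width: -0.0001
```

```bash
python3 fr.py
```

```text
19.025 [0.54   0.0404 0.0663] [[-1.0, -6.2, 0.3], [-0.4, -6.5, -1.0], [-0.2, -6.4, -0.2]] [-0.53 -6.37 -0.28]
```

Request:
step_arm --moves '[{"linear":[0.0004,0,0],"spin":0,"fingers":0},{"linear":[0.0008,0,0],"spin":0,"fingers":0},{"linear":[0.0008,0,0],"spin":0,"fingers":0}]'

```text
time_s: 19.4
eef_pos: [0.5399, 0.0405, 0.0663]
eef_rot: [[0.173, 0.985, -0.0], [0.985, -0.173, -0.002], [-0.002, 0.0, -1.0]]
wrist_force: [-1.8, -7.3, 0.0]
width: 0.0002
```

```bash
python3 fr.py
```

```text
19.55 [0.5399 0.0405 0.0663] [[-1.5, -7.4, 0.5], [-1.6, -7.9, 0.4], [-2.2, -7.6, 0.5]] [-1.8  -7.61  0.49]
```

Request:
step_arm --moves '[{"linear":[0.0004,0,0],"spin":0,"fingers":0},{"linear":[0.0008,0,0],"spin":0,"fingers":0},{"linear":[0.0008,0,0],"spin":0,"fingers":0}]'

```text
time_s: 19.92
eef_pos: [0.5399, 0.0406, 0.0662]
eef_rot: [[0.173, 0.985, -0.001], [0.985, -0.173, -0.003], [-0.003, -0.0, -1.0]]
wrist_force: [-1.9, -9.2, 0.5]
width: 0.0001
```

```bash
python3 fr.py
```

```text
20.075 [0.5399 0.0406 0.0662] [[-2.4, -9.0, -0.6], [-1.5, -9.2, 1.0], [-1.5, -9.4, 1.2]] [-1.77 -9.21  0.54]
```

Request:
step_arm --moves '[{"linear":[0.0003,0,0],"spin":0,"fingers":0},{"linear":[0.0005,0,0],"spin":0,"fingers":0},{"linear":[0.0005,0,0],"spin":0,"fingers":0},{"linear":[0.0005,0,0],"spin":0,"fingers":0},{"linear":[0.0005,0,0],"spin":0,"fingers":0},{"linear":[0.0005,0,0],"spin":0,"fingers":0},{"linear":[0.0005,0,0],"spin":0,"fingers":0},{"linear":[0.0005,0,0],"spin":0,"fingers":0}]'

```text
time_s: 21.08
eef_pos: [0.5399, 0.0407, 0.0662]
eef_rot: [[0.173, 0.985, -0.001], [0.985, -0.173, -0.003], [-0.003, -0.0, -1.0]]
wrist_force: [-1.7, -10.0, 0.9]
width: -0.0
```

```bash
python3 fr.py
```

```text
21.225 [0.5399 0.0407 0.0662] [[-2.1, -9.5, 0.1], [-1.6, -10.5, 0.8], [-0.9, -10.3, 0.2]] [ -1.56 -10.11   0.36]
```

Request:
step_arm --moves '[{"linear":[0,0,0],"spin":0,"fingers":0},{"linear":[0,0,0],"spin":0,"fingers":0},{"linear":[0,0,0],"spin":0,"fingers":0},{"linear":[0,0,0],"spin":0,"fingers":0},{"linear":[0,0,0],"spin":0,"fingers":0}]'

```text
time_s: 21.85
eef_pos: [0.5399, 0.0407, 0.0662]
eef_rot: [[0.173, 0.985, -0.001], [0.985, -0.173, -0.003], [-0.003, -0.0, -1.0]]
wrist_force: [-2.3, -10.9, 0.2]
width: -0.0002
```

The block is where the nose should be: the pin's front end is at about x = 0.0695 on the jig, against the nose at 0.068 plus 2 mm of spring travel. I held about 10 N axial for over 1.5 s. Now I back off straight and slowly.

Request:
step_arm --moves '[{"linear":[-0.001,0,0],"spin":0,"fingers":0},{"linear":[-0.002,0,0],"spin":0,"fingers":0},{"linear":[-0.003,0,0],"spin":0,"fingers":0},{"linear":[-0.004,0,0],"spin":0,"fingers":0},{"linear":[-0.006,0,0],"spin":0,"fingers":0},{"linear":[-0.01,0,0],"spin":0,"fingers":0},{"linear":[-0.016,0,0],"spin":0,"fingers":0},{"linear":[-0.024,0,0],"spin":0,"fingers":0}]'

```text
time_s: 22.85
eef_pos: [0.5364, 0.0194, 0.0664]
eef_rot: [[0.171, 0.985, 0.0], [0.985, -0.171, 0.0], [0.0, 0.0, -1.0]]
wrist_force: [0.5, -1.0, 0.3]
width: -0.0001
```

```bash
python3 snap.py wrist12
```

```text
22.85 [0.5364 0.0194 0.0664] [[0.1712, 0.9852, 0.0002], [0.9852, -0.1712, 0.0001], [0.0002, 0.0002, -1.0]] w -0.0001151075203567844 F [ 0.53 -0.96  0.25] q [-0.5    0.691  0.502  1.972 -0.559  0.618  0.2  ]
```

View pics/wrist12.png

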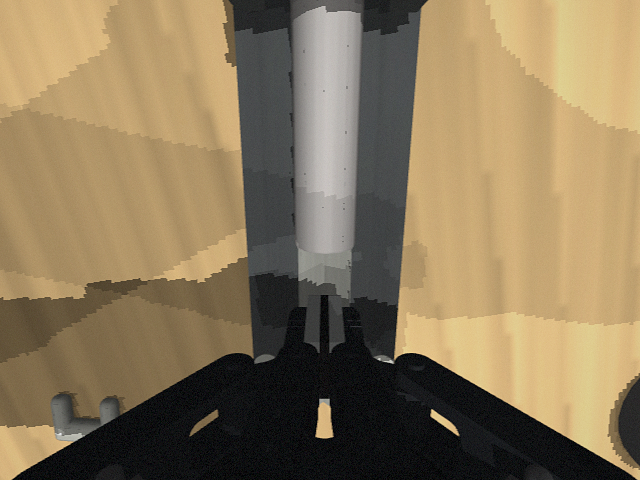

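The fingers are clear of the pin (rear end at row 250). I lift away and look at the nose.

Request:
step_arm --moves '[{"linear":[-0.02,0,-0.02],"spin":0,"fingers":0},{"linear":[-0.04,0,-0.06],"spin":0,"fingers":0},{"linear":[-0.04,0,-0.11],"spin":0,"fingers":0},{"linear":[-0.04,0,-0.15],"spin":0,"fingers":0},{"linear":[0.0,-0.04,-0.18],"spin":0,"fingers":0},{"linear":[0.03,-0.08,-0.19],"spin":0,"fingers":0},{"linear":[0.05,-0.1,-0.19],"spin":0,"fingers":0},{"linear":[0.05,-0.1,-0.19],"spin":0,"fingers":0}]'

```text
time_s: 23.9
eef_pos: [0.4452, 0.0878, 0.2563]
eef_rot: [[0.168, 0.986, -0.001], [0.986, -0.168, 0.002], [0.001, -0.001, -1.0]]
wrist_force: [0.0, 0.2, 1.0]
width: 0.0001
```

```bash
python3 snap.py wrist13 side13 top13; python3 - <<'E'
import cv2
b=cv2.imread('pics/side13.png')
cv2.imwrite('pics/s13.png',cv2.resize(b[130:430,350:500],None,fx=2,fy=2,interpolation=cv2.INTER_CUBIC))
E
```

```text
23.9 [0.4452 0.0878 0.2563] [[0.1677, 0.9858, -0.0006], [0.9858, -0.1677, 0.0015], [0.0014, -0.0009, -1.0]] w 0.00010291420558035103 F [0.01 0.21 1.02] q [-0.931  0.234  0.743  2.064 -0.201  0.914 -0.247]
```

View pics/wrist13.png

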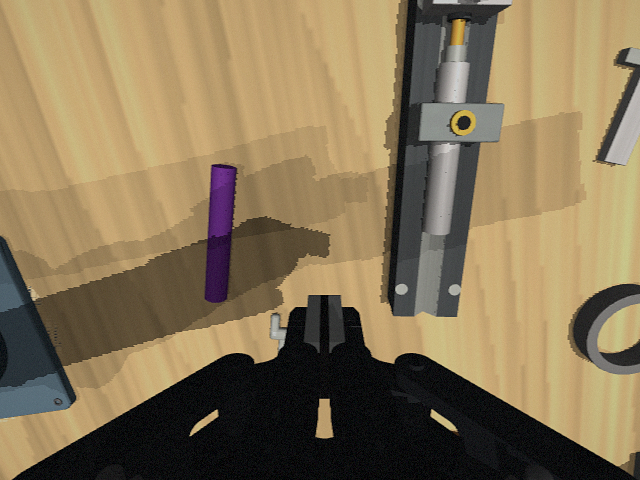

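View pics/s13.png

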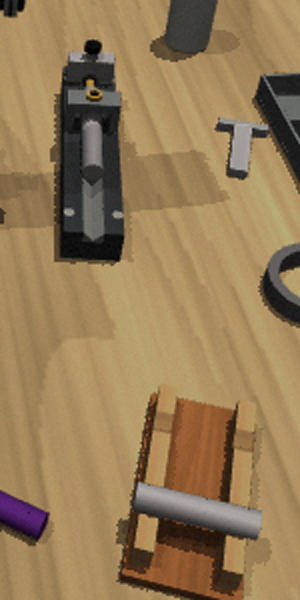

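View pics/top13.png

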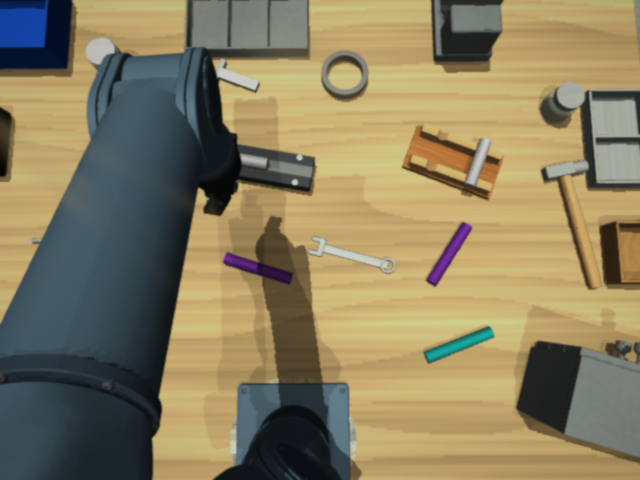

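The wrist view shows the pin under the bridge with its end at the nose, near (455,62). The shorter pin is still in its notch at (478,161) in the top view. A closer look at the contact:

```bash
python3 - <<'E'
import cv2
b=cv2.imread('pics/wrist13.png')
cv2.imwrite('pics/w13.png',cv2.resize(b[10:110,410:510],None,fx=6,fy=6,interpolation=cv2.INTER_CUBIC))
E
```

```text
(no output)
```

View pics/w13.png

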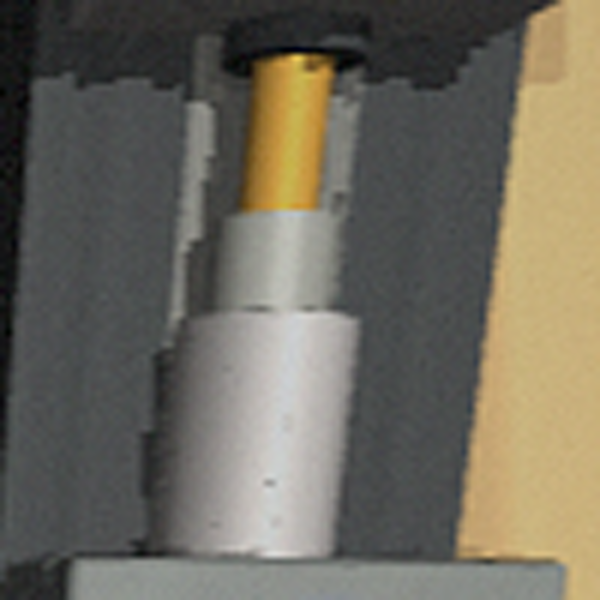

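The pin's end meets the nose with no visible gap, at (275,312) in the crop, and it lies straight in the groove. I hand in the job.

```bash
python3 -c "
from rig import robot
print(robot.sign_off())"
```

```text
the job is handed in; nothing more can be done
None
```

The longer pin is in the jig's V-groove, pushed under the bridge until its end touches the stop's nose, and let go. I handed the job in at about 24 s of the 61 s allowed; it returned no verdict.

- **Placing:** I gripped the pin across its middle in the cradle and set it down in the open part of the groove. The wrist force on touching was about 11 N. I then pushed it along with the closed fingertips.
- **Pressing:** I held about 10 N at the wrist for about 1.6 s. The force on the nose itself could not be measured. Allowing for groove friction and sensor offset, I put it between 5 and 9 N, under the 16 N limit but at the low end of, or below, "a little under one kilo". The wrist force wandered by about 1 N and still read 1 N with the fingers clear.
- **Last checks:** The close-up shows no gap between the pin's end and the nose. The pin lies straight in the groove, the fingers are clear and lifted away, and the shorter pin is still in its notch. The spring's residual force on the pin could only be judged from the picture.
- **Disagreements:** The top and wrist cameras differed by up to 5 mm along the jig. I went by the wrist view when placing the pin. The gripper showed a 22.4 mm opening on the 24 mm pin, but the grip held.

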